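Close a quick-thread pot without cross-threading

TASK

Put the red lid on the open pot in the wooden holder: set it square on the neck and, pressing lightly, turn it backward (counter-clockwise) until you feel it drop into the thread starts, then screw it forward until it is fully home and snug, and let go. Never force it: do not press hard or wrench the pot round in its holder, and leave the other things on the bench where they are.

Things in the scene. Friction and masses are not known exactly. Their poses are not given: they have to be found in the camera images.
- lid_grip (a point): Loose red lid, mouth down on the bench: round ribbed skirt 74 mm across, 21.5 mm high; on its flat top stands a grip bar 54 mm long, 14 mm thick, 30 mm high. This point: middle of the bar, on the lid's axis, 15 mm above the flat top, 36.5 mm above the skirt's lower edge; x along the bar, y across its thickness, z up.
- lid: The same lid, 0.12 kg, 51.5 mm high; origin at the centre of the skirt's lower edge, axes as lid_grip. Four small lugs stand inside the skirt, 90 degrees apart. Its flat inner ceiling lies 17.5 mm above the edge, 19 mm below lid_grip.
- pot_mouth (a point): Centre of the rim of the open white pot (body 88 mm wide, blue band) in the holder; rim 121 mm above the bench, z up. Neck 54 mm in diameter, 63 mm over its threads; the lid's skirt has 2.5 mm of play all round. Height of lid_grip above this point: 30 mm riding on the threads, 22.5 to 23 mm dropped into the thread starts, 19 mm fully home (ceiling on rim).
- pot_neck (a point): Point on the neck's axis 10 mm below the rim. Right-hand quick thread with four starts 90 degrees apart; its turn differs from pot to pot, and NO listed attitude shows where the starts are. Lugs may first land on narrow stops (lid_grip 33 mm above the rim): from there to 30 mm is only a step, not the drop. Turning forward from on top just jams on a stop.
- pot_holder: Wooden holder block 130x130x40 mm, fixed, carrying the pot on its axis; origin under its centre. How the lid goes on: riding on the threads, at most 1.6 rad backward (counter-clockwise from above) brings the drop; just past it a solid stop blocks turning back. Then 0.9 to 1.3 rad forward (clockwise) makes it tight; once under the threads it sinks about 6 mm per rad.
- pot_twist (a joint): Twist of the pot in its rubber-bushed holder, rad, 0 at rest, positive counter-clockwise from above; a spring of 4 N m per rad, showing the torque on the pot. Snug is 0.1 to 0.15 rad clockwise (-0.1 to -0.15; 0.4 to 0.6 N m); beyond 0.24 either way the thread is being wrenched. It springs back when let go.
- pot_press (a joint): How far the pot is pushed down on its rubber foot, m, 0 at rest, positive downward; a spring of 3 N per mm. 1 to 4 mm (3 to 12 N) is a light press; beyond 9 mm (27 N) is too hard.
- tape_1: Bystander: roll of masking tape lying flat, 96 mm across, 25 mm high; origin under its centre.
- sanding_block: Bystander: cork sanding block, 65x112x36 mm; origin under its centre.
- screwdriver_cross: Bystander: screwdriver with blue handle, 200 mm long, lying along its y; origin under its centre.
- bench_dog: Bystander: small upright wooden peg, 29 mm across, 65 mm high; origin under its centre.
- spring_clamp: Bystander: orange spring clamp lying flat, 62x126x25 mm; origin under its centre.
Things that resemble listed ones, but are neither listed nor needed, are in the scene too. Of the things shaped like the lid, the red one is meant.

How it is judged:
By the outcome, as a careful person would: the job done as asked, in the order asked, and still so for the second after the job is handed in, with the robot touching nothing.
It also fails if it takes over 56 s, if anything falls off the work surface, if the arm or the gripper's body presses on something with over 40 N, if the wrist force passes 120 N, or if a joint passes its speed limit or range.

ROBOT

A 6-joint arm with a two-finger parallel gripper is mounted at the origin on the work surface; the furniture and walls round the work are solid. World frame = base frame: x ahead of the robot, y to its left, z up, the work surface at z = 0. Lengths are in m, angles in rad, forces in N, time in s.
With the tool pointing down it reaches from about 0.3 to 0.85 m from the base axis. Payload 4.2 kg.
Tool frame: the origin (TCP) lies at the very end of the fingers, on their centre line; the grasp point (between the pads) lies 19 mm behind it (env.tcp_to_grasp is the distance from the TCP to the grasp point, in m); z points along the fingers, y is the direction in which the jaws open and shut (so a half turn about z gives the same grasp; the last joint's range is limited). The gripper opens to 91 mm and grips with 3 to 60 N. Pads are 32 mm wide; open, the fingers measure 118 mm over their backs; the gripper's body (76 mm by 178 mm) begins 60 mm behind the grasp point.
Start: joints at [1.286, 0.32, 1.565, -0, 1.257, -0.02], TCP at [0.15, 0.555, 0.179] pointing down, gripper open.
Joint ranges: [-3.11, 3.11], [-0.84, 2.01], [0.21, 2.61], [-1.34, 4.49], [0.05, 2.63], [-2.56, 2.56]. Speed limits (rad/s): [2.57, 2.57, 3.14, 3.14, 3.14, 3.14].

INTERFACE

Orientations are given as [roll, pitch, yaw] about the fixed x, y, z axes, in that order (R = Rz(yaw) Ry(pitch) Rx(roll)).
In Python, from rig import env gives the robot as it stands.
- The arm moves only by the tool step_arm, never from a script. Its arguments are lists of equal length, an entry for each row: "hand": the finger opening in m, from 0 to 0.0912; "delta_pos": the shift along the world's x, y, z in m, a list of three; "angular": the turn, a rotation vector about the world's x, y, z in degrees, a list of three. In form: {"hand": [hand, ...], "delta_pos": [[x, y, z], ...], "angular": [[ax, ay, az], ...]}. A call has 1 to 8 rows; each row is the pose to reach, as a shift and turn from the pose measured when the call began; what a row does not reach only later rows make up. A row lasts 1/12 s, in which the tool goes at most 41.7 mm and 7.16 degrees, less where a joint would pass 70% of its speed; a pose out of reach is approached as far as the arm can. A call with a gripper value outside its range is refused whole. The fingers move at their own pace and stop on an object; the grip force is fixed at half the most. Time passes only in rows, so rows that repeat a pose let the fingers close. It gives the time, the measured TCP pose, the force and the opening at its end, in the units of the state.
- env.read_state(): the state, without advancing time (a new reading comes with each control period).
- env.camera(name): name is "side" or "top" or "wrist"; returns the picture (384x512x3 uint8, red, green, blue); there is no depth.
- env.calibration(name): a dict with "fx", "fy", "cx", "cy" (pixels), "rvec" (rotation vector, rad) and "tvec" (3), from world to camera coordinates, as OpenCV has them. Camera axes: x right, y down, z forward; pixel columns grow to the right and rows downward; lengths in m; the calibration is good to about 2 mm. A picture is of the moment at which its call begins: read the wrist's pose just before it. calibration takes no time and is no camera call; for the wrist camera it gives the pose at the moment of the call.
- env.sign_off(): hands the job in, once; it reports no verdict.
Trained networks look in the newest picture that a camera, given by its name, has taken for a name from the list of things; names that differ only in an ending like _2 or _b are one class to them, and where a whole thing is asked for, a point or a joint stands for the part that bears it (a point fixed in the world has none). Each returns a list of dicts, best first, with "conf" (0 to 1); they miss things now and then, are a little off and sometimes report something else, mostly with a low value. They report only what shows in the picture. A call takes as long as a camera call. They do not tell look-alikes from the thing itself.
- env.spot_in(camera, name): "position" ([column, row] as shares, 0 to 1, of the picture: columns of its width, rows of its height, amid what is visible of it).
- env.regions_of(camera, name): "mask" (384x512 bool, what is visible of it) and "position" ([column, row] as shares, 0 to 1, of the picture: columns of its width, rows of its height, amid what is visible of it).
- env.tip_of(camera, name): "position" ([column, row] as shares, 0 to 1, of the picture: columns of its width, rows of its height: a listed point, or the origin of a listed thing).
The state is a dict: "time": time; "joint_positions": joint angles; "qvel": joint speeds; "joint_efforts": joint torques, N m; "eef_pos": TCP position; "ee_rot": TCP orientation; "contact_force": force on the tool from outside, world axes, zero at the start; "torque": the same for the moment, N m; "width": finger opening in m.
Only numpy, scipy, OpenCV 4.12 (cv2) and the standard library are available. Lean on these libraries where they do the work, as an engineer would, in place of code of your own. Each camera call takes 0.05 s, during which the arm holds its last target.

## Working session

There is one attempt and no reset: what is moved stays moved. The work goes in short steps, Python scripts to look and compute and a tool call to move; the robot and the scene stay as the last step left them, time stands still between calls to the robot, and variables do not carry over. Pictures are saved under pics/ and viewed, and the job is handed in when it is done.

Besides the shell and the picture viewer there is one more tool, called after ">>>" by a JSON object that holds its "fn" and its "kwargs". step_arm: Moves the arm, as the interface text tells. Its arguments: {"type":"object","properties":{"hand":{"type":"array"},"delta_pos":{"type":"array"},"angular":{"type":"array"}},"required":["hand","delta_pos","angular"]}

```bash
mkdir -p pics; ls
python3 - <<'E'
from rig import env
import cv2
print(env.read_state())
for n in ("side","top","wrist"):
    im=env.camera(n); cv2.imwrite(f"pics/a_{n}.png",im[:,:,::-1]); print(n,env.calibration(n))
    for t in ("lid_grip","pot_mouth"):
        try: print(t,[(r['position'],round(r['conf'],2)) for r in env.tip_of(n,t)])
        except Exception as e: print(e)
E
```

```text
pics
{'time': 0.0, 'joint_positions': array([ 1.28599626e+00,  3.20292811e-01,  1.56568690e+00, -4.49150943e-07,
        1.25741515e+00, -1.99745597e-02]), 'qvel': array([-0.00150351, -0.00159191,  0.00194491,  0.000212  , -0.00025948,
       -0.0005708 ]), 'joint_efforts': array([ 7.73016927e-04, -4.12462986e+01, -2.31973690e+01,  7.28415954e-02,
        4.56521718e-02, -1.38842065e-04]), 'eef_pos': array([0.15032319, 0.55440132, 0.17861678]), 'ee_rot': array([-3.13979080e+00, -3.55688778e-05,  2.87676725e+00]), 'contact_force': array([ 0.26320909, -0.30750073, -0.11659679]), 'torque': array([-0.04825484, -0.05477725,  0.04983833]), 'width': 0.09117505535971539}
side {'fx': 431.8160426975381, 'fy': 431.8160426975381, 'cx': 251.76749485601482, 'cy': 189.06579899393094, 'rvec': array([ 0.00705505, -2.60174811,  1.73427258]), 'tvec': array([0.49964494, 0.10701788, 1.26557698])}
lid_grip [([0.5502, 0.4792], 0.86), ([0.4893, 0.5026], 0.74), ([0.5078, 0.5292], 0.69), ([0.4799, 0.4638], 0.61)]
pot_mouth [([0.4916, 0.518], 0.67)]
top {'fx': 486.5154814635856, 'fy': 486.5154814635856, 'cx': 251.35705837032734, 'cy': 190.80232270478407, 'rvec': array([ 2.21235431, -2.1509312 ,  0.0877308 ]), 'tvec': array([-0.05225556,  0.50809547,  1.47328712])}
lid_grip [([0.5908, 0.5125], 0.75), ([0.6281, 0.6005], 0.75)]
pot_mouth [([0.4102, 0.5021], 0.8), ([0.5875, 0.5062], 0.72)]
wrist {'fx': 283.32816643120736, 'fy': 283.32816643120736, 'cx': 256.8624428145115, 'cy': 189.3355911721248, 'rvec': array([-2.33272811, -1.78525039, -0.2205212 ]), 'tvec': array([-0.57451544, -0.02840146,  0.38927643])}
lid_grip []
pot_mouth []
```

View pics/a_side.png

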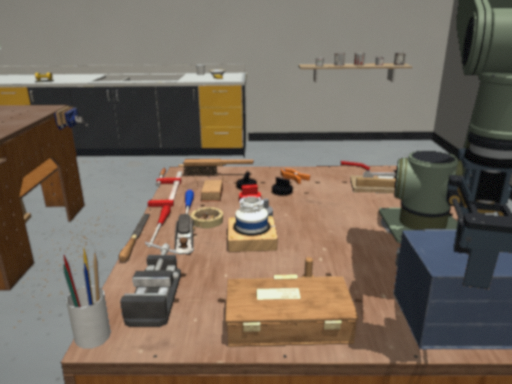

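View pics/a_top.png

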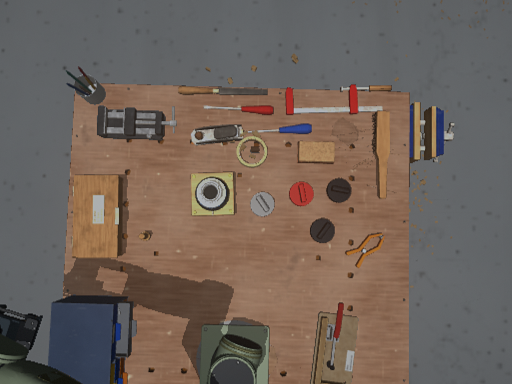

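View pics/a_wrist.png

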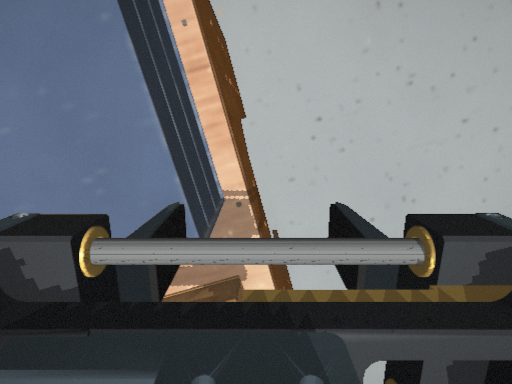

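Lid-shaped things in the top picture are red at (301,193), grey at (262,204), and black at (339,189) and (322,230). I choose the red one. The pot in the holder is at (212,193). Next I'll check a close crop and compute positions.

```bash
cat > h.py <<'E'
import numpy as np, cv2
from rig import env
def ray(n,px,z):
    c=env.calibration(n); K=np.array([[c['fx'],0,c['cx']],[0,c['fy'],c['cy']],[0,0,1]])
    R=cv2.Rodrigues(c['rvec'])[0]; t=c['tvec']; o=-R.T@t; d=R.T@np.linalg.inv(K)@np.array([px[0],px[1],1.]); s=(z-o[2])/d[2]; return o+s*d
def proj(n,P):
    c=env.calibration(n); K=np.array([[c['fx'],0,c['cx']],[0,c['fy'],c['cy']],[0,0,1]])
    return cv2.projectPoints(np.array(P,float).reshape(-1,1,3),c['rvec'],c['tvec'],K,None)[0].reshape(-1,2)
def st():
    s=env.read_state(); print('t',round(s['time'],2),'p',s['eef_pos'].round(4),'r',np.degrees(s['ee_rot']).round(2),'F',s['contact_force'].round(2),'M',s['torque'].round(2),'w',round(s['width'],4),'q',s['joint_positions'].round(3)); return s
E
python3 - <<'E'
from h import *
im=env.camera('top')
cv2.imwrite('pics/b_top.png',cv2.resize(im[140:250,180:350,::-1],None,fx=4.5,fy=4.5,interpolation=cv2.INTER_CUBIC))
for n,z in (('lid_grip',.0365),('pot_mouth',.121),('pot_holder',0),('lid',0)):
    for r in env.tip_of('top',n):
        p=np.array(r['position'])*[512,384]; print(n,p.round(1),round(r['conf'],2),ray('top',p,z).round(4))
# red mask
hsv=cv2.cvtColor(im,cv2.COLOR_RGB2HSV)
m=((hsv[...,0]<8)|(hsv[...,0]>172))&(hsv[...,1]>140)&(hsv[...,2]>60)
m[:175]=0;m[215:]=0;m[:,:280]=0;m[:,325:]=0
ys,xs=np.nonzero(m);print(xs.min(),xs.max(),ys.min(),ys.max(),xs.mean(),ys.mean(), ray('top',(xs.mean(),ys.mean()),.0215))
for r in env.regions_of('top','pot_mouth'): print('pot reg',np.array(r['position'])*[512,384],r['conf'],r['mask'].sum())
E
```

```text
lid_grip [261.  204.3] 0.89 [ 0.4679 -0.0683  0.0365]
lid_grip [321.8 230. ] 0.84 [ 0.3954 -0.2537  0.0365]
lid_grip [300.6 193.6] 0.69 [ 0.5037 -0.1876  0.0365]
lid_grip [337. 190.] 0.66 [ 0.5179 -0.2979  0.0365]
pot_mouth [210.2 191.3] 0.89 [0.4966 0.0798 0.121 ]
pot_holder [146.6 237.4] 0.6 [0.3577 0.2812 0.    ]
pot_holder [212.6 196.7] 0.56 [0.4892 0.082  0.    ]
lid [335.2 188.9] 0.79 [ 0.5243 -0.2987  0.    ]
lid [300.2 190.7] 0.76 [ 0.5156 -0.1898  0.    ]
lid [323.6 228.7] 0.74 [ 0.3997 -0.2646  0.    ]
lid [261.4 204.2] 0.64 [ 0.4701 -0.0702  0.    ]
289 313 182 205 300.9573560767591 193.43923240938167 [ 0.50544473 -0.19018501  0.0215    ]
```

View pics/b_top.png

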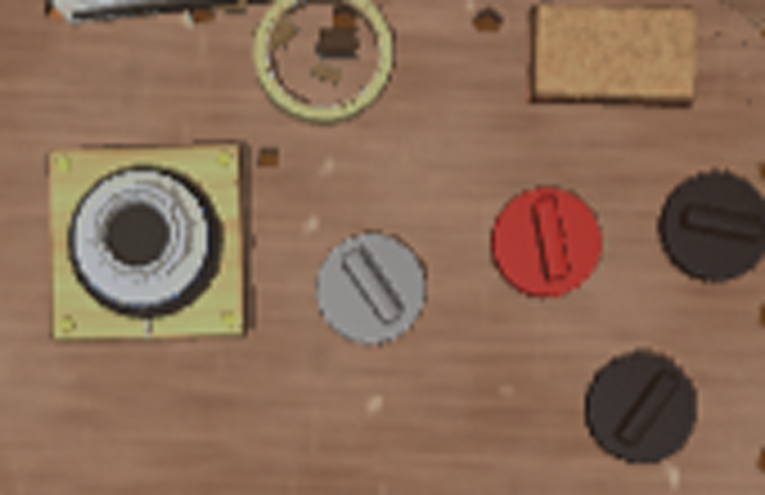

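The close crop shows the red lid with its bar running almost along world x (yaw about 8°), and an open pot on the left. I'm moving to above the lid.

>>> {"fn": "step_arm", "kwargs": {"hand": [0.06,0.06,0.06,0.06,0.06,0.06,0.06,0.06], "delta_pos": [[0.01,-0.02,0.03],[0.03,-0.05,0.05],[0.05,-0.085,0.07],[0.07,-0.12,0.08],[0.085,-0.155,0.09],[0.1,-0.19,0.1],[0.115,-0.225,0.1],[0.13,-0.26,0.1]], "angular": [[0,0,-7],[0,0,-14],[0,0,-21],[0,0,-28],[0,0,-35],[0,0,-42],[0,0,-49],[0,0,-56]]}}

```text
time: 1.42
eef_pos: [0.2811, 0.2935, 0.2804]
ee_rot: [3.139, -0.001, 1.894]
contact_force: [1.2, 0.1, 0.5]
width: 0.0598
```

>>> {"fn": "step_arm", "kwargs": {"hand": [0.06,0.06,0.06,0.06,0.06,0.06,0.06,0.06], "delta_pos": [[0.015,-0.033,0],[0.03,-0.066,0],[0.045,-0.1,0],[0.06,-0.133,0],[0.075,-0.166,0],[0.09,-0.2,0],[0.105,-0.233,0],[0.12,-0.266,0]], "angular": [[0,0,-7],[0,0,-14],[0,0,-21],[0,0,-28],[0,0,-35],[0,0,-42],[0,0,-49],[0,0,-56]]}}

```text
time: 2.08
eef_pos: [0.4013, 0.0257, 0.2807]
ee_rot: [3.139, -0.002, 0.91]
contact_force: [0.9, 0.3, 0.6]
width: 0.0599
```

>>> {"fn": "step_arm", "kwargs": {"hand": [0.06,0.06,0.06,0.06,0.06,0.06,0.06,0.06], "delta_pos": [[0.013,-0.03,-0.01],[0.026,-0.06,-0.02],[0.039,-0.09,-0.03],[0.052,-0.12,-0.04],[0.065,-0.15,-0.05],[0.078,-0.18,-0.06],[0.09,-0.2,-0.065],[0.1,-0.22,-0.07]], "angular": [[0,0,-7],[0,0,-14],[0,0,-21],[0,0,-28],[0,0,-35],[0,0,-40],[0,0,-44],[0,0,-44]]}}

```text
time: 2.75
eef_pos: [0.5017, -0.196, 0.2099]
ee_rot: [3.139, -0.001, 0.139]
contact_force: [-0.0, -0.1, 0.4]
width: 0.06
```

Run:
```python
from h import *
s=st()
im=env.camera('wrist'); cv2.imwrite('pics/c_wrist.png',im[:,:,::-1])
for r in env.tip_of('wrist','lid_grip'):
    p=np.array(r['position'])*[512,384]; print(p.round(1),round(r['conf'],2),ray('wrist',p,.0365).round(4))
print(proj('wrist',[[.505,-.19,.0515]]))
```

```text
t 2.75 p [ 0.5017 -0.196   0.2099] r [ 1.7985e+02 -6.0000e-02  7.9400e+00] F [-0.03 -0.1   0.45] M [-0.06  0.13  0.02] w 0.06 q [-0.393  0.243  1.596 -0.002  1.301  1.04 ]
[288.4 250. ] 0.96 [ 0.393  -0.2596  0.0365]
[343.5 166.1] 0.94 [ 0.5247 -0.3128  0.0365]
[162.  179.4] 0.85 [ 0.4724 -0.0718  0.0365]
[254.6 165.2] 0.76 [ 0.5093 -0.194   0.0365]
[[251.09714265 169.85845053]]
```

View pics/c_wrist.png

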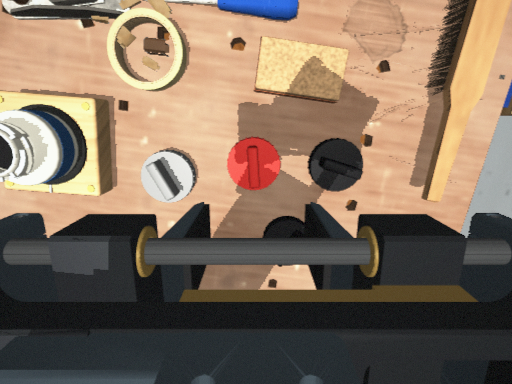

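Run:
```python
from h import *
im=cv2.imread('pics/c_wrist.png')
cv2.imwrite('pics/c_crop.png',cv2.resize(im[125:200,210:300],None,fx=7,fy=7,interpolation=cv2.INTER_CUBIC))
hsv=cv2.cvtColor(im,cv2.COLOR_BGR2HSV)
m=((hsv[...,0]<8)|(hsv[...,0]>172))&(hsv[...,1]>150)
m[:130]=0;m[195:]=0;m[:,:220]=0;m[:,285:]=0
m=cv2.morphologyEx(m.astype(np.uint8),cv2.MORPH_OPEN,np.ones((3,3)))
c=max(cv2.findContours(m,0,1)[0],key=cv2.contourArea)
print(cv2.minEnclosingCircle(c),cv2.fitEllipse(c),[ (ray('wrist',cv2.fitEllipse(c)[0],z)).round(4) for z in (.0,.0215,.04)])
# predicted outline
a=np.linspace(0,2*np.pi,60)
```

```text
((253.41726684570312, 163.04856872558594), 26.669536590576172) ((253.4697265625, 163.21726989746094), (51.22178649902344, 52.29735565185547), 176.7813720703125) [array([ 0.5061, -0.1925,  0.    ]), array([ 0.5094, -0.1923,  0.0215]), array([ 0.5122, -0.192 ,  0.04  ])]
```

View pics/c_crop.png

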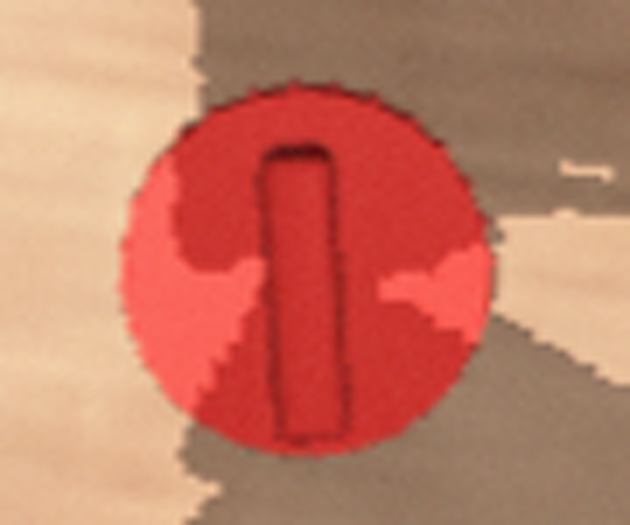

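Run:
```python
from h import *
p=lambda x,y,z: ray('wrist',(210+x/7-.43,125+y/7-.43),z)
a=p(299,153,.0515);b=p(312,438,.0515)
print(a,b,(a+b)/2,np.linalg.norm(a-b),np.degrees(np.arctan2(*(a-b)[[1,0]])))
print(p(307,272,.0215))
import itertools
print(p(123,275,.0215),p(492,275,.0215))
```

```text
[ 0.53512026 -0.1874348   0.0515    ] [ 0.48270071 -0.19707171  0.0515    ] [ 0.50891049 -0.19225326  0.0515    ] 0.05329802600949737 10.4170365641882
[ 0.50908924 -0.19223253  0.0215    ]
[ 0.50339385 -0.15596108  0.0215    ] [ 0.51362002 -0.22888925  0.0215    ]
```

>>> {"fn": "step_arm", "kwargs": {"hand": [0.05,0.05,0.05,0.05,0.05,0.05,0.05,0.05], "delta_pos": [[0.002,0.001,-0.03],[0.005,0.002,-0.06],[0.0065,0.004,-0.09],[0.0065,0.004,-0.12],[0.0065,0.004,-0.145],[0.0065,0.004,-0.165],[0.0065,0.004,-0.18],[0.0065,0.004,-0.184]], "angular": [[0,0,2.4],[0,0,2.4],[0,0,2.4],[0,0,2.4],[0,0,2.4],[0,0,2.4],[0,0,2.4],[0,0,2.4]]}}

```text
time: 3.52
eef_pos: [0.5065, -0.1913, 0.0231]
ee_rot: [3.141, 0.004, 0.182]
contact_force: [0.2, -0.5, 0.2]
width: 0.05
```

>>> {"fn": "step_arm", "kwargs": {"hand": [0.05,0.02,0.008,0.008,0.008,0.008,0.008,0.008], "delta_pos": [[0,0,-0.001],[0,0,-0.001],[0,0,-0.001],[0,0,-0.001],[0,0,-0.001],[0,0,-0.001],[0,0,-0.001],[0,0,-0.001]], "angular": [[0,0,0],[0,0,0],[0,0,0],[0,0,0],[0,0,0],[0,0,0],[0,0,0],[0,0,0]]}}

```text
time: 4.18
eef_pos: [0.5066, -0.1914, 0.0224]
ee_rot: [3.141, 0.004, 0.182]
contact_force: [-0.7, -0.3, 0.0]
width: 0.0083
```

Run:
```python
from h import *
s=st()
im=env.camera('wrist'); cv2.imwrite('pics/d_wrist.png',im[:,:,::-1])
```

```text
t 4.18 p [ 0.5066 -0.1914  0.0224] r [179.98   0.21  10.42] F [-0.74 -0.28  0.04] M [-0.08  0.09 -0.01] w 0.0083 q [-0.381  0.418  1.855 -0.003  0.872  1.01 ]
```

View pics/d_wrist.png

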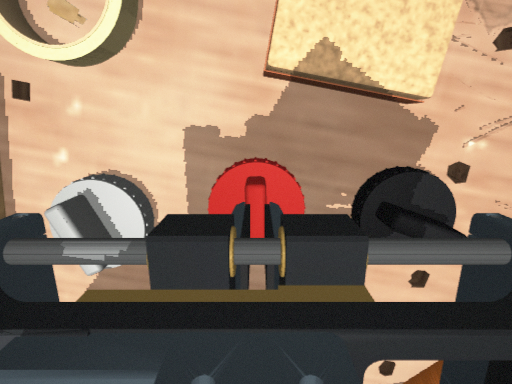

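>>> {"fn": "step_arm", "kwargs": {"hand": [0.0,0.0,0.0,0.0], "delta_pos": [[0,0,0.001],[0,0,0.001],[0,0,0.001],[0,0,0.001]], "angular": [[0,0,0],[0,0,0],[0,0,0],[0,0,0]]}}

```text
time: 4.57
eef_pos: [0.5065, -0.1913, 0.0233]
ee_rot: [3.141, 0.004, 0.182]
contact_force: [0.6, -0.2, -0.4]
width: 0.0002
```

Run:
```python
from h import *
s=st()
for n in('wrist','side'):
    im=env.camera(n); cv2.imwrite(f'pics/e_{n}.png',im[:,:,::-1])
cv2.imwrite('pics/e_crop.png',cv2.resize(im[150:230,200:330,::-1],None,fx=6,fy=6,interpolation=cv2.INTER_CUBIC))
```

```text
t 4.57 p [ 0.5065 -0.1913  0.0233] r [179.99   0.22  10.42] F [ 0.55 -0.25 -0.38] M [-0.08  0.12 -0.01] w 0.0002 q [-0.381  0.417  1.854 -0.003  0.874  1.01 ]
```

View pics/e_wrist.png

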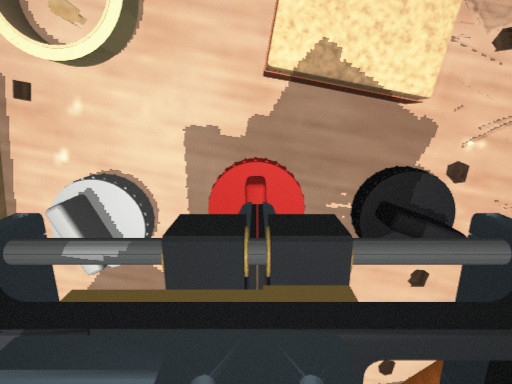

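View pics/e_crop.png

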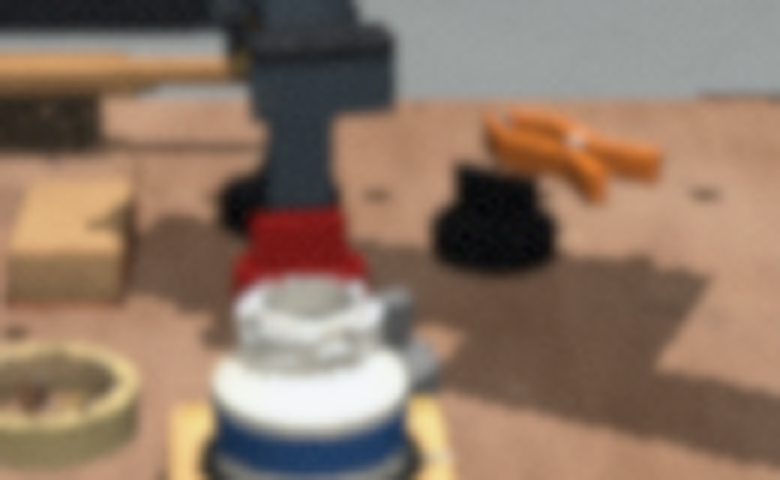

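Run:
```python
from h import *
P=[[.5065,-.1913,.0233],[.5065,-.1913,.0515],[.508,-.192,.0515],[.508,-.192,.0215]]
for n in('side','wrist','top'):
    p=proj(n,P); print(n,p.round(1).tolist())
    c=env.calibration(n); print(' cam',(-cv2.Rodrigues(c['rvec'])[0].T@c['tvec']).round(3))
print('crop',((proj('side',P)-[200,150])*6).round(0).tolist())
for r in env.tip_of('side','lid_grip')[:4]: print(np.array(r['position'])*[512,384],r['conf'])
im=env.camera('top'); cv2.imwrite('pics/f_top.png',cv2.resize(im[140:250,250:400,::-1],None,fx=5,fy=5,interpolation=cv2.INTER_CUBIC))
```

```text
side [[250.3, 193.3], [250.3, 185.5], [249.8, 185.4], [249.9, 193.7]]
 cam [0.48  1.133 0.59 ]
wrist [[256.0, 211.5], [255.9, 225.2], [257.3, 223.3], [257.2, 209.0]]
 cam [ 0.575 -0.179  0.228]
top [[301.4, 193.1], [302.4, 192.4], [302.6, 191.9], [301.6, 192.6]]
 cam [ 0.392 -0.037  1.509]
crop [[302.0, 260.0], [302.0, 213.0], [299.0, 212.0], [299.0, 262.0]]
[253.0816 189.8112] 0.81
[281.7024 180.9024] 0.53
[245.4016 177.1008] 0.43
[262.5024 206.0928] 0.42
```

View pics/f_top.png

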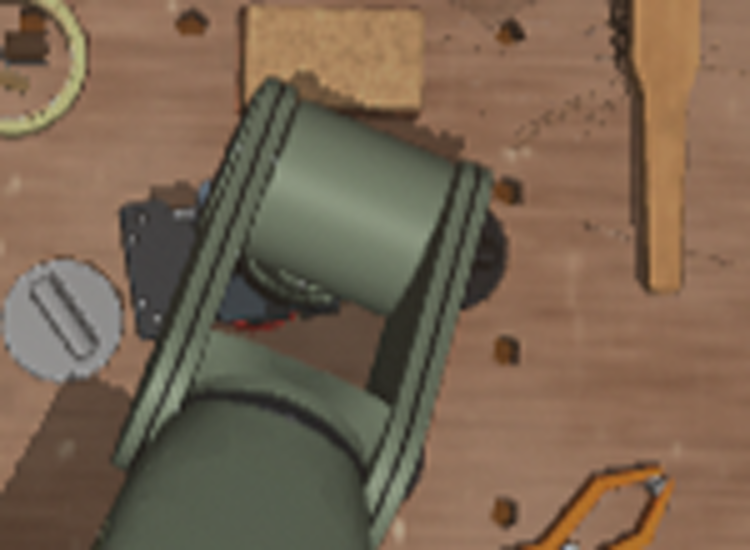

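Run:
```python
from h import *
s=env.read_state(); R=cv2.Rodrigues(np.zeros(3))[0]
from scipy.spatial.transform import Rotation as Ro
R=Ro.from_euler('xyz',s['ee_rot']).as_matrix(); p=s['eef_pos']
for x in (-.016,0,.016):
  for z in (0,-.019,-.03,-.06):
    P=[p+R@np.array([x,y,z]) for y in (-.0456,-.03,0,.03,.0456)]
    print(x,z,proj('wrist',P).round(0).tolist())
im=cv2.imread('pics/e_wrist.png')
cv2.imwrite('pics/e_crop2.png',cv2.resize(im[140:260,180:340],None,fx=5,fy=5,interpolation=cv2.INTER_CUBIC))
im=cv2.imread('pics/a_wrist.png')
cv2.imwrite('pics/a_crop2.png',cv2.resize(im[180:320,150:360],None,fx=3.8,fy=3.8,interpolation=cv2.INTER_CUBIC))
```

```text
-0.016 0 [[197.0, 231.0], [217.0, 231.0], [256.0, 231.0], [295.0, 231.0], [315.0, 231.0]]
-0.016 -0.019 [[192.0, 241.0], [214.0, 241.0], [256.0, 241.0], [298.0, 241.0], [320.0, 242.0]]
-0.016 -0.03 [[188.0, 248.0], [211.0, 248.0], [256.0, 248.0], [301.0, 248.0], [324.0, 248.0]]
-0.016 -0.06 [[176.0, 272.0], [203.0, 272.0], [256.0, 272.0], [309.0, 272.0], [336.0, 272.0]]
0 0 [[196.0, 211.0], [217.0, 211.0], [256.0, 211.0], [295.0, 211.0], [316.0, 212.0]]
0 -0.019 [[190.0, 220.0], [213.0, 220.0], [256.0, 220.0], [299.0, 220.0], [322.0, 220.0]]
0 -0.03 [[187.0, 226.0], [210.0, 226.0], [256.0, 226.0], [302.0, 226.0], [325.0, 226.0]]
0 -0.06 [[174.0, 246.0], [202.0, 246.0], [256.0, 246.0], [310.0, 246.0], [338.0, 246.0]]
0.016 0 [[195.0, 191.0], [216.0, 191.0], [256.0, 191.0], [296.0, 191.0], [317.0, 191.0]]
0.016 -0.019 [[189.0, 198.0], [212.0, 198.0], [256.0, 198.0], [300.0, 198.0], [323.0, 198.0]]
0.016 -0.03 [[185.0, 203.0], [209.0, 203.0], [256.0, 203.0], [302.0, 203.0], [327.0, 203.0]]
0.016 -0.06 [[171.0, 219.0], [200.0, 219.0], [256.0, 219.0], [311.0, 219.0], [340.0, 219.0]]
```

View pics/e_crop2.png

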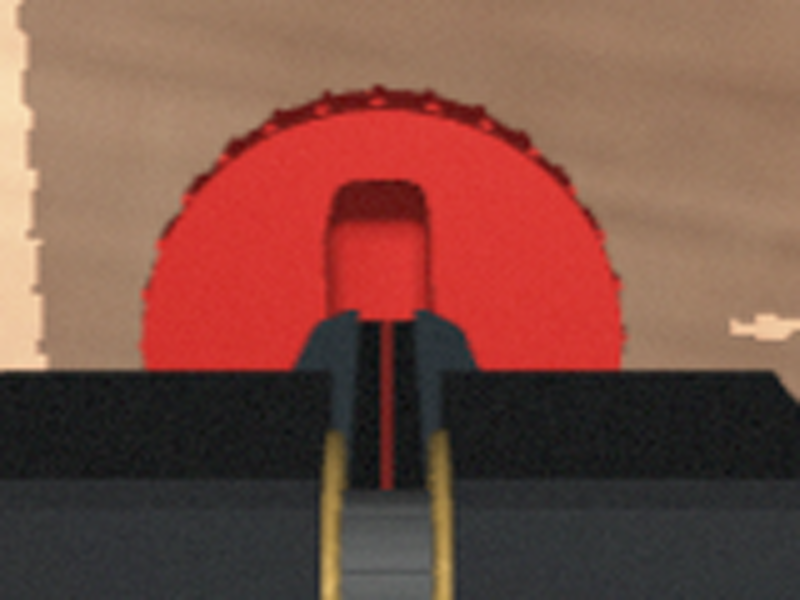

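View pics/a_crop2.png

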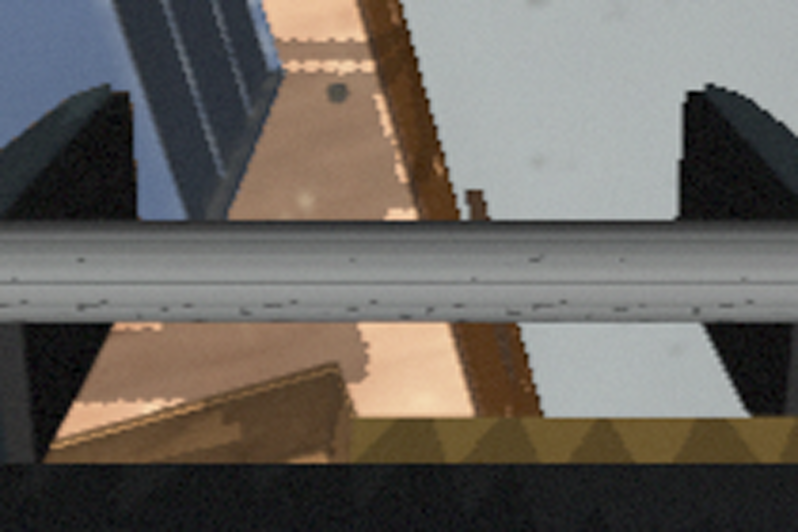

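Run:
```python
from h import *
print(env.tcp_to_grasp,[a for a in dir(env) if not a.startswith('_')])
```

```text
0.0188 ['MotionError', 'calibration', 'camera', 'read_state', 'regions_of', 'sign_off', 'spot_in', 'tcp_to_grasp', 'tip_of']
```

>>> {"fn": "step_arm", "kwargs": {"hand": [0.05,0.05,0.05,0.05,0.05,0.05], "delta_pos": [[0.001,0,0.002],[0.001,0,0.002],[0.001,0,0.002],[0.001,0,0.002],[0.001,0,0.002],[0.001,0,0.002]], "angular": [[0,0,0],[0,0,0],[0,0,0],[0,0,0],[0,0,0],[0,0,0]]}}

```text
time: 5.27
eef_pos: [0.5074, -0.1913, 0.0252]
ee_rot: [3.141, 0.004, 0.182]
contact_force: [-0.7, -0.0, 0.1]
width: 0.0373
```

Run:
```python
from h import *
s=st()
im=env.camera('wrist'); cv2.imwrite('pics/g_wrist.png',cv2.resize(im[120:290,130:380,::-1],None,fx=3.2,fy=3.2,interpolation=cv2.INTER_CUBIC))
im=env.camera('side'); cv2.imwrite('pics/g_side.png',cv2.resize(im[150:230,200:330,::-1],None,fx=6,fy=6,interpolation=cv2.INTER_CUBIC))
```

```text
t 5.27 p [ 0.5074 -0.1913  0.0252] r [179.99   0.22  10.43] F [-0.66 -0.02  0.12] M [-0.07  0.17 -0.04] w 0.0373 q [-0.38   0.416  1.849 -0.003  0.88   1.01 ]
```

View pics/g_wrist.png

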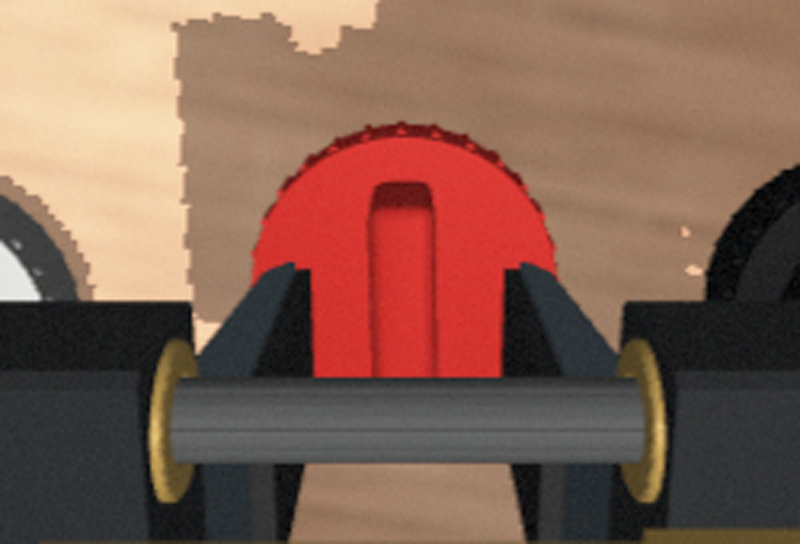

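View pics/g_side.png

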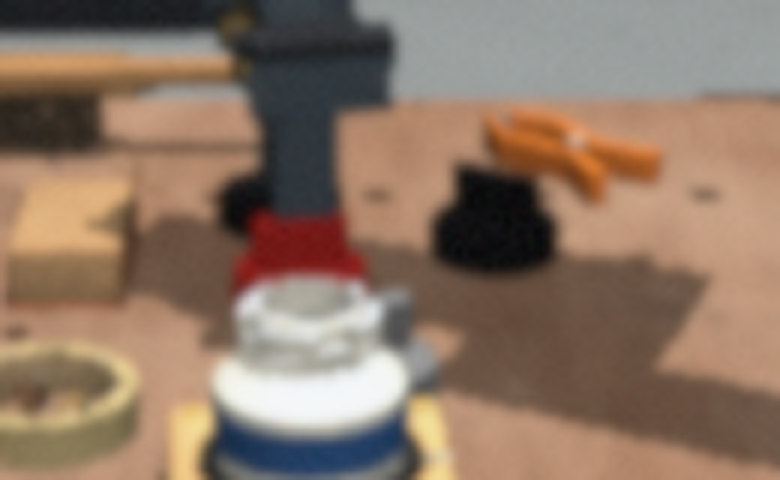

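The wrist and side pictures show the fingertips about 30 mm short of the reported TCP. They sit above the bar top, and the gripper closed on nothing. I'm going lower with the jaws open, watching the force.

>>> {"fn": "step_arm", "kwargs": {"hand": [0.05,0.05,0.05,0.05,0.05,0.05], "delta_pos": [[0,0,0],[0,0,-0.006],[0,0,-0.012],[0,0,-0.018],[0,0,-0.022],[0,0,-0.022]], "angular": [[0,0,0],[0,0,0],[0,0,0],[0,0,0],[0,0,0],[0,0,0]]}}

```text
time: 5.87
eef_pos: [0.5064, -0.191, 0.0018]
ee_rot: [-3.14, 0.006, 0.182]
contact_force: [-0.4, -0.4, -0.3]
width: 0.0496
```

Run:
```python
from h import *
s=st()
im=env.camera('wrist'); cv2.imwrite('pics/i_wrist.png',cv2.resize(im[120:290,130:380,::-1],None,fx=3.2,fy=3.2,interpolation=cv2.INTER_CUBIC))
im=env.camera('side'); cv2.imwrite('pics/i_side.png',cv2.resize(im[150:230,200:330,::-1],None,fx=6,fy=6,interpolation=cv2.INTER_CUBIC))
```

```text
t 5.87 p [ 0.5064 -0.191   0.0018] r [-179.93    0.36   10.42] F [-0.43 -0.37 -0.25] M [-0.04  0.18  0.  ] w 0.0496 q [-0.38   0.446  1.874 -0.003  0.828  1.011]
```

View pics/i_wrist.png

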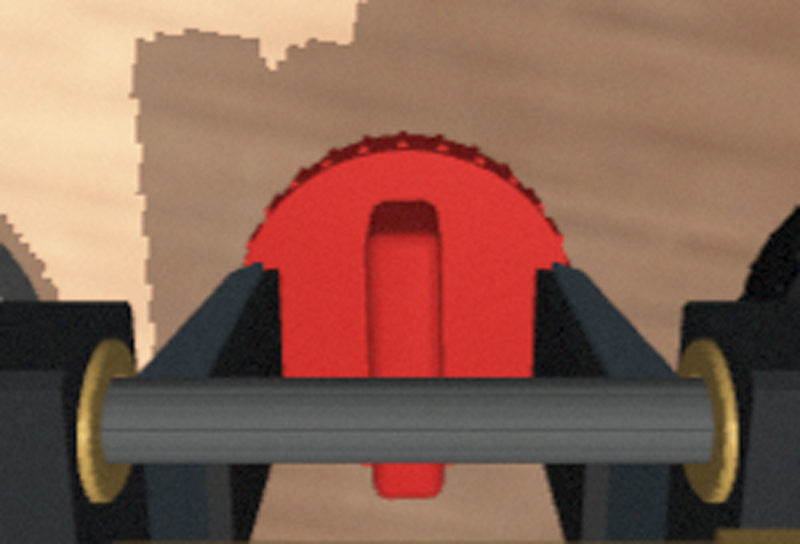

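View pics/i_side.png

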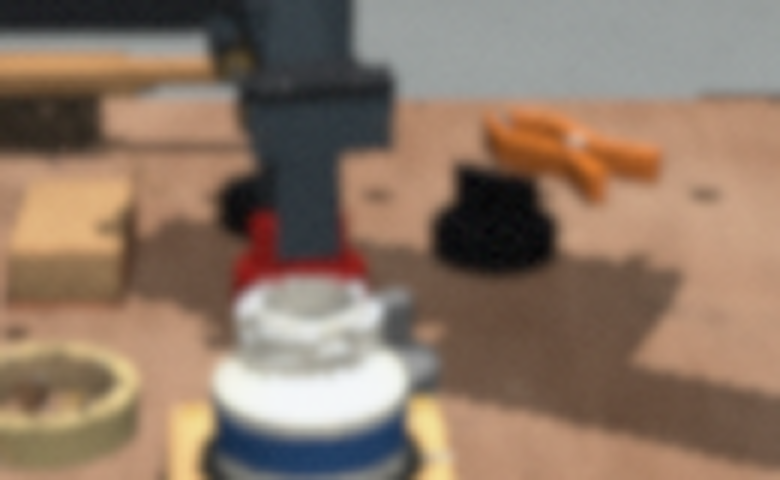

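Run:
```python
from h import *
from scipy.spatial.transform import Rotation as Ro
s=env.read_state();R=Ro.from_euler('xyz',s['ee_rot']).as_matrix()
f=lambda x,y,z: ray('wrist',(130+x/3.2-.3,120+y/3.2-.3),z)
for a in [(403,237,.0515),(408,496,.0515),(246,265,.0215),(568,265,.0215),(406,150,.0215)]:
    q=f(*a); print(a,q.round(4),(R.T@(q-s['eef_pos'])).round(4))
```

```text
(403, 237, 0.0515) [ 0.534  -0.1862  0.0515] [ 0.027  -0.0001 -0.0488]
(408, 496, 0.0515) [ 0.4834 -0.1965  0.0515] [-0.0246  0.0008 -0.0485]
(246, 265, 0.0215) [ 0.5138 -0.1557  0.0215] [ 0.0127 -0.0338 -0.0187]
(568, 265, 0.0215) [ 0.5263 -0.2235  0.0215] [ 0.0128  0.0351 -0.0187]
(406, 150, 0.0215) [ 0.5445 -0.1848  0.0215] [ 0.0377  0.0004 -0.0188]
```

>>> {"fn": "step_arm", "kwargs": {"hand": [0.05,0.0,0.0,0.0,0.0,0.0,0.0,0.0], "delta_pos": [[0.0015,0,0],[0.0015,0,0],[0.0015,0,0],[0.0015,0,0],[0.0015,0,0],[0.0015,0,0],[0.0015,0,0],[0.0015,0,0]], "angular": [[0,-0.3,0],[0,-0.3,0],[0,-0.3,0],[0,-0.3,0],[0,-0.3,0],[0,-0.3,0],[0,-0.3,0],[0,-0.3,0]]}}

```text
time: 6.63
eef_pos: [0.5088, -0.1912, 0.0029]
ee_rot: [3.141, -0.001, 0.182]
contact_force: [-0.5, -0.3, 1.4]
width: 0.0139
```

Run:
```python
from h import *
s=st()
```

```text
t 6.63 p [ 0.5088 -0.1912  0.0029] r [ 1.7997e+02 -4.0000e-02  1.0420e+01] F [-0.55 -0.3   1.36] M [0.02 0.19 0.01] w 0.0139 q [-0.381  0.444  1.874 -0.     0.823  1.009]
```

>>> {"fn": "step_arm", "kwargs": {"hand": [0.0,0.0,0.0,0.0,0.0,0.0,0.0,0.0], "delta_pos": [[0,0,0.01],[0,0,0.035],[0,0,0.07],[0,0,0.105],[0,0.01,0.14],[0,0.03,0.17],[0,0.06,0.195],[0,0.08,0.2]], "angular": [[0,0,0],[0,0,0],[0,0,0],[0,0,0],[0,0,0],[0,0,0],[0,0,0],[0,0,0]]}}

```text
time: 7.3
eef_pos: [0.511, -0.1102, 0.2085]
ee_rot: [3.138, -0.01, 0.181]
contact_force: [-0.1, -0.3, -2.2]
width: 0.0138
```

Run:
```python
from h import *
s=st()
for n in('wrist','top','side'):
    im=env.camera(n); cv2.imwrite(f'pics/j_{n}.png',im[:,:,::-1])
    for r in env.tip_of(n,'pot_mouth'):
        p=np.array(r['position'])*[512,384]; print(n,p.round(1),round(r['conf'],2),ray(n,p,.121).round(4))
    a=np.linspace(0,2*np.pi,100)
im=cv2.imread('pics/j_top.png'); cv2.imwrite('pics/j_topc.png',cv2.resize(im[160:230,180:250],None,fx=8,fy=8,interpolation=cv2.INTER_CUBIC))
```

```text
t 7.3 p [ 0.511  -0.1102  0.2085] r [179.8   -0.55  10.39] F [-0.07 -0.3  -2.18] M [-0.1   0.09 -0.  ] w 0.0138 q [-2.350e-01  2.130e-01  1.639e+00  1.000e-03  1.279e+00  1.154e+00]
wrist [ 70.9 164.1] 0.63 [0.4974 0.0828 0.121 ]
top [210.3 189.5] 0.9 [0.5018 0.0797 0.121 ]
side [251.7 198.2] 0.88 [0.4979 0.0701 0.121 ]
```

View pics/j_wrist.png

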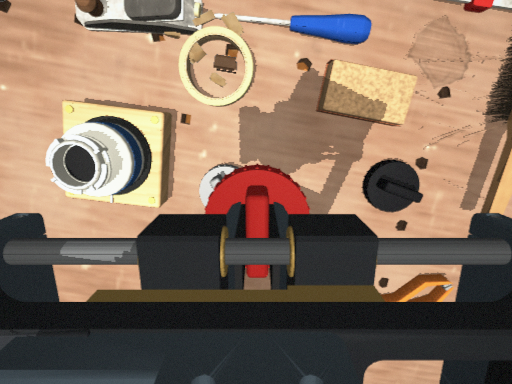

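View pics/j_topc.png

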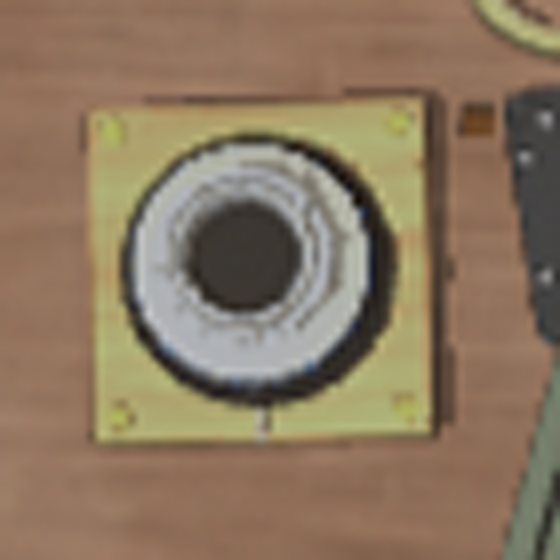

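Run:
```python
from h import *
print('top hand',ray('top',(180+244/8-.44,160+255/8-.44),.121))
for n,(x0,x1,y0,y1),th in (('top',(195,230,175,210),95),('wrist',(55,105,140,190),110)):
    g=cv2.imread(f'pics/j_{n}.png',0)[y0:y1,x0:x1]
    m=(g<th).astype(np.uint8); k,l,sx,ce=cv2.connectedComponentsWithStats(m)
    for i in range(1,k):
        if sx[i,4]>80:
            c=cv2.findContours((l==i).astype(np.uint8),0,1)[0][0]; e=cv2.fitEllipse(c) if len(c)>5 else None
            px=np.array(e[0])+[x0,y0]; print(n,sx[i],px,e[1],ray(n,px,.121).round(4))
im=cv2.imread('pics/j_wrist.png'); 
for P,col in (((.497,.080,.121),(0,0,255)),((.5,.08,.121),(0,255,0))):
  for r in (.0225,.027,):
    a=np.linspace(0,2*np.pi,80);pts=proj('wrist',np.c_[P[0]+r*np.cos(a),P[1]+r*np.sin(a),a*0+P[2]])
crop=lambda im,x,y,w,h,f:cv2.resize(im[y:y+h,x:x+w],None,fx=f,fy=f,interpolation=cv2.INTER_CUBIC)
A=crop(im,35,110,110,90,6);cv2.imwrite('pics/j_wc.png',A)
im=cv2.imread('pics/j_side.png');cv2.imwrite('pics/j_sc.png',crop(im,210,170,90,80,7))
```

```text
top hand [0.49623551 0.08014377 0.121     ]
top [  0   2  35  33 212] [211.45985603 192.97154236] (31.99349021911621, 32.64431381225586) [0.4919 0.076  0.121 ]
top [  8  10  15  14 163] [209.92002678 191.58130264] (13.233321189880371, 13.921327590942383) [0.4958 0.0805 0.121 ]
wrist [  0   5  14  33 238] [ 61.99192905 161.03675079] (15.301616668701172, 30.166790008544922) [0.4987 0.0868 0.121 ]
wrist [ 10   5  30  37 811] [ 79.51329231 163.58106041] (26.46183967590332, 36.985389709472656) [0.4992 0.0693 0.121 ]
```

View pics/j_wc.png

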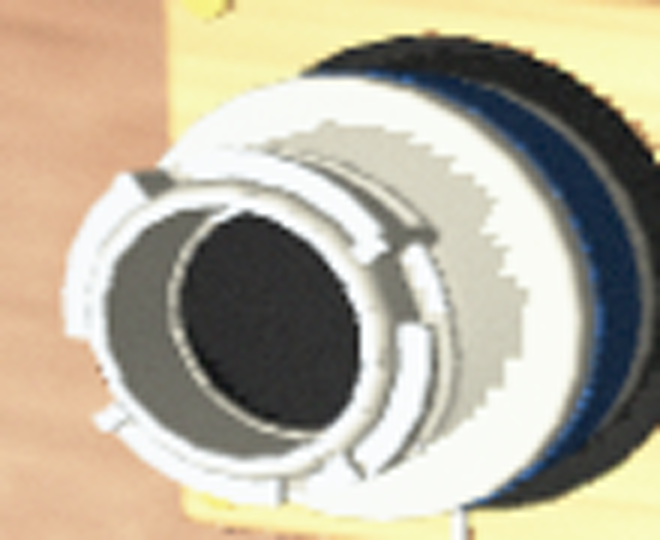

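View pics/j_sc.png

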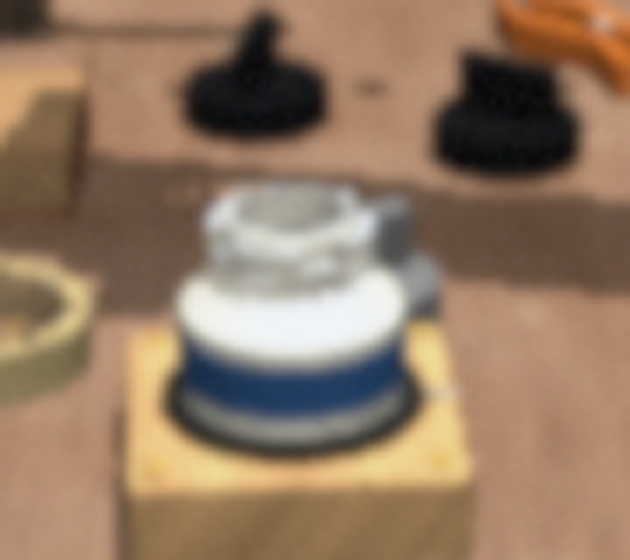

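Run:
```python
from h import *
print('side',ray('side',(210+287/7-.43,170+215/7-.43),.121))
s=st()
c=env.calibration('wrist'); im=env.camera('wrist'); c2=env.calibration('wrist'); print(c['tvec']-c2['tvec'],c['rvec']-c2['rvec'])
st()
cv2.imwrite('pics/k_wrist.png',im[:,:,::-1])
A=im[110:200,35:145,::-1].copy();A=cv2.resize(A,None,fx=6,fy=6,interpolation=cv2.INTER_CUBIC)
for P,col in (((.496,.080,.121),(0,0,255)),((.498,.076,.121),(0,255,0))):
  for r in (.0225,.027,):
    a=np.linspace(0,2*np.pi,80);pts=proj('wrist',np.c_[P[0]+r*np.cos(a),P[1]+r*np.sin(a),a*0+P[2]])
    cv2.polylines(A,[np.int32((pts-[35,110]+.43)*6)],True,col,1)
cv2.imwrite('pics/k_wc.png',A)
```

```text
side [0.50070039 0.08391742 0.121     ]
t 7.6 p [ 0.5081 -0.1118  0.2021] r [1.7998e+02 7.0000e-02 1.0390e+01] F [-0.   -0.08 -1.9 ] M [-0.09  0.12  0.01] w 0.0139 q [-2.380e-01  2.200e-01  1.647e+00 -1.000e-03  1.276e+00  1.152e+00]
[-1.26123354e-04 -8.37781870e-05  5.92195709e-06] [-0.00036102 -0.00048509 -0.00045216]
t 7.65 p [ 0.5082 -0.1119  0.202 ] r [1.7999e+02 8.0000e-02 1.0370e+01] F [ 0.97 -0.28 -1.36] M [-0.11  0.12 -0.04] w 0.0139 q [-2.380e-01  2.200e-01  1.647e+00 -1.000e-03  1.276e+00  1.152e+00]
```

View pics/k_wc.png

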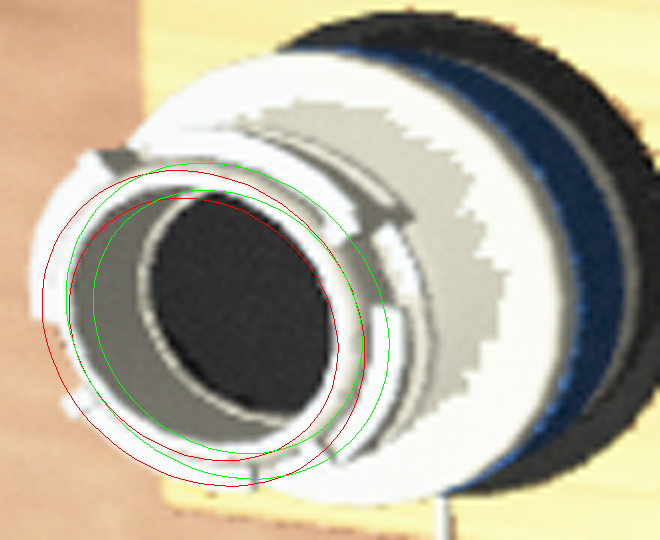

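>>> {"fn": "step_arm", "kwargs": {"hand": [0.0,0.0,0.0,0.0,0.0,0.0,0.0,0.0], "delta_pos": [[-0.001,0.025,0],[-0.003,0.055,0],[-0.004,0.085,0],[-0.006,0.115,0],[-0.008,0.145,-0.01],[-0.009,0.17,-0.02],[-0.01,0.185,-0.028],[-0.01,0.1916,-0.032]], "angular": [[0,0,0],[0,0,0],[0,0,0],[0,0,0],[0,0,0],[0,0,0],[0,0,0],[0,0,0]]}}

```text
time: 8.32
eef_pos: [0.4971, 0.0807, 0.1682]
ee_rot: [-3.141, 0.005, 0.182]
contact_force: [-0.7, 0.1, -1.4]
width: 0.0141
```

>>> {"fn": "step_arm", "kwargs": {"hand": [0.0,0.0], "delta_pos": [[0,0,-0.005],[0,0,-0.01]], "angular": [[0,0,0],[0,0,0]]}}

```text
time: 8.48
eef_pos: [0.4971, 0.08, 0.1573]
ee_rot: [3.141, 0.006, 0.182]
contact_force: [-0.7, -0.9, -1.9]
width: 0.0139
```

Run:
```python
from h import *
im=env.camera('wrist');s=st()
cv2.imwrite('pics/l_wrist.png',im[:,:,::-1])
im=env.camera('side');cv2.imwrite('pics/l_sc.png',cv2.resize(im[130:250,200:310,::-1],None,fx=5,fy=5,interpolation=cv2.INTER_CUBIC))
st()
```

```text
t 8.53 p [0.4965 0.0795 0.1565] r [179.99   0.44  10.38] F [-0.94  0.2  -2.43] M [-0.04  0.13  0.01] w 0.0137 q [ 1.360e-01  2.280e-01  1.755e+00 -1.000e-03  1.166e+00  1.526e+00]
t 8.58 p [0.4967 0.0794 0.1571] r [180.     0.41  10.35] F [ 0.8  -0.65 -1.87] M [-0.12  0.15  0.01] w 0.0137 q [ 0.136  0.227  1.755 -0.     1.167  1.526]
```

View pics/l_wrist.png

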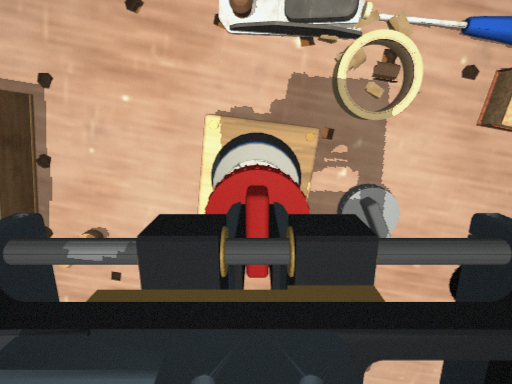

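View pics/l_sc.png

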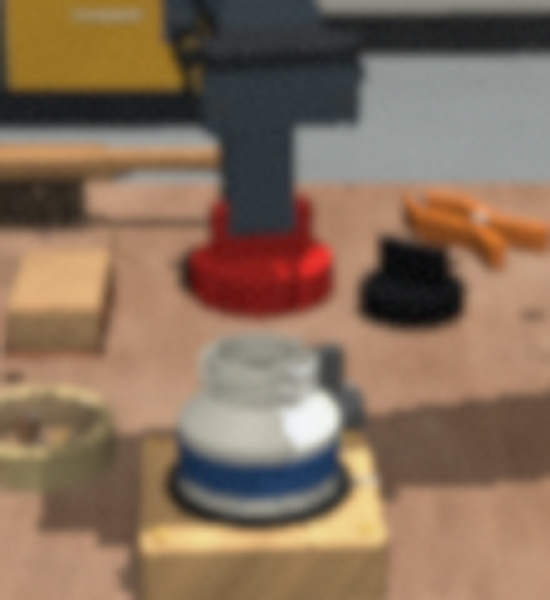

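>>> {"fn": "step_arm", "kwargs": {"hand": [0.0,0.0,0.0,0.0,0.0,0.0], "delta_pos": [[0.0005,0,-0.006],[0.0005,0,-0.012],[0.0005,0,-0.018],[0.0005,0,-0.023],[0.0005,0,-0.027],[0.0005,0,-0.027]], "angular": [[0,-0.4,0],[0,-0.4,0],[0,-0.4,0],[0,-0.4,0],[0,-0.4,0],[0,-0.4,0]]}}

```text
time: 9.08
eef_pos: [0.4965, 0.0793, 0.1291]
ee_rot: [3.14, 0.002, 0.181]
contact_force: [-0.6, 0.5, -1.2]
width: 0.0136
```

>>> {"fn": "step_arm", "kwargs": {"hand": [0.0,0.0,0.0,0.0], "delta_pos": [[0,0,-0.002],[0,0,-0.004],[0,0,-0.005],[0,0,-0.006]], "angular": [[0,0,0],[0,0,0],[0,0,0],[0,0,0]]}}

```text
time: 9.42
eef_pos: [0.4965, 0.0793, 0.1231]
ee_rot: [3.14, 0.002, 0.181]
contact_force: [-0.0, -0.8, -1.1]
width: 0.0135
```

Run:
```python
from h import *
st()
```

```text
t 9.42 p [0.4965 0.0793 0.1231] r [1.7993e+02 1.1000e-01 1.0350e+01] F [-0.02 -0.83 -1.06] M [-0.07  0.16 -0.04] w 0.0135 q [ 0.137  0.253  1.812 -0.002  1.079  1.527]
```

>>> {"fn": "step_arm", "kwargs": {"hand": [0.0,0.0,0.0], "delta_pos": [[0.0005,0,-0.001],[0.0005,0,-0.002],[0.0005,0,-0.003]], "angular": [[0,0,0],[0,0,0],[0,0,0]]}}

```text
time: 9.67
eef_pos: [0.4974, 0.0794, 0.1202]
ee_rot: [3.14, 0.001, 0.181]
contact_force: [0.6, -0.0, -0.9]
width: 0.014
```

>>> {"fn": "step_arm", "kwargs": {"hand": [0.0,0.0], "delta_pos": [[0,0,-0.001],[0,0,-0.002]], "angular": [[0,0,0],[0,0,0]]}}

```text
time: 9.83
eef_pos: [0.4977, 0.0795, 0.1183]
ee_rot: [3.14, 0.0, 0.181]
contact_force: [0.7, 1.0, -0.8]
width: 0.0136
```

Run:
```python
from h import *
st()
```

```text
t 9.83 p [0.4977 0.0795 0.1183] r [1.7994e+02 3.0000e-02 1.0350e+01] F [ 0.69  0.96 -0.77] M [ 0.15 -0.04  0.  ] w 0.0136 q [ 1.360e-01  2.590e-01  1.818e+00 -1.000e-03  1.066e+00  1.527e+00]
```

>>> {"fn": "step_arm", "kwargs": {"hand": [0.0,0.0], "delta_pos": [[0,0,-0.001],[0,0,-0.002]], "angular": [[0,0,0],[0,0,0]]}}

```text
time: 10.0
eef_pos: [0.498, 0.0797, 0.1165]
ee_rot: [3.141, -0.0, 0.181]
contact_force: [-0.1, 0.4, 1.0]
width: 0.0136
```

Run:
```python
from h import *
st()
```

```text
t 10.0 p [0.498  0.0797 0.1165] r [ 1.7995e+02 -2.0000e-02  1.0350e+01] F [-0.09  0.4   0.99] M [ 0.07  0.14 -0.01] w 0.0136 q [ 1.370e-01  2.600e-01  1.820e+00 -1.000e-03  1.061e+00  1.527e+00]
```

>>> {"fn": "step_arm", "kwargs": {"hand": [0.0,0.0,0.0], "delta_pos": [[-0.0005,0,-0.001],[-0.0005,0,-0.0015],[-0.0005,0,-0.0015]], "angular": [[0,0,0],[0,0,0],[0,0,0]]}}

```text
time: 10.25
eef_pos: [0.4979, 0.0797, 0.1155]
ee_rot: [3.141, -0.002, 0.181]
contact_force: [-0.2, -0.1, 4.0]
width: 0.0138
```

Run:
```python
from h import *
st()
```

```text
t 10.25 p [0.4979 0.0797 0.1155] r [ 1.7994e+02 -9.0000e-02  1.0340e+01] F [-0.2  -0.1   3.95] M [0.08 0.16 0.01] w 0.0138 q [ 1.370e-01  2.610e-01  1.823e+00 -1.000e-03  1.057e+00  1.527e+00]
```

>>> {"fn": "step_arm", "kwargs": {"hand": [0.0,0.0,0.0], "delta_pos": [[0,0,-0.001],[0,0,-0.001],[0,0,-0.001]], "angular": [[0,0,3],[0,0,6],[0,0,8]]}}

```text
time: 10.5
eef_pos: [0.499, 0.08, 0.1152]
ee_rot: [3.14, -0.004, 0.322]
contact_force: [1.8, -0.4, 3.0]
width: 0.0139
```

Run:
```python
from h import *
st()
```

```text
t 10.5 p [0.499  0.08   0.1152] r [179.93  -0.25  18.44] F [ 1.77 -0.36  3.03] M [ 0.09 -0.11 -0.16] w 0.0139 q [ 0.136  0.261  1.823 -0.     1.053  1.386]
```

>>> {"fn": "step_arm", "kwargs": {"hand": [0.0,0.0,0.0], "delta_pos": [[-0.0015,-0.0003,-0.001],[-0.0015,-0.0003,-0.001],[-0.0015,-0.0003,-0.001]], "angular": [[0,0.25,3],[0,0.25,6],[0,0.25,8]]}}

```text
time: 10.75
eef_pos: [0.4983, 0.0799, 0.1144]
ee_rot: [-3.141, -0.002, 0.464]
contact_force: [2.0, 1.4, -0.5]
width: 0.0135
```

>>> {"fn": "step_arm", "kwargs": {"hand": [0.0,0.0,0.0], "delta_pos": [[-0.0005,0,-0.001],[-0.0005,0,-0.001],[-0.0005,0,-0.001]], "angular": [[0,0.1,3],[0,0.1,6],[0,0.1,8]]}}

```text
time: 11.0
eef_pos: [0.4989, 0.0806, 0.1135]
ee_rot: [-3.14, -0.004, 0.604]
contact_force: [2.2, 2.2, -0.1]
width: 0.0137
```

Run:
```python
from h import *
st()
```

```text
t 11.0 p [0.4989 0.0806 0.1135] r [-179.93   -0.2    34.61] F [ 2.2   2.17 -0.09] M [ 0.49 -0.24 -0.31] w 0.0137 q [0.136 0.264 1.824 0.003 1.051 1.101]
```

>>> {"fn": "step_arm", "kwargs": {"hand": [0.0,0.0,0.0], "delta_pos": [[-0.0008,-0.0005,-0.001],[-0.0008,-0.0005,-0.002],[-0.0008,-0.0005,-0.0025]], "angular": [[0,0.2,0],[0,0.2,0],[0,0.2,0]]}}

```text
time: 11.25
eef_pos: [0.4989, 0.0809, 0.1114]
ee_rot: [-3.138, -0.003, 0.603]
contact_force: [0.9, 3.5, 3.3]
width: 0.0139
```

Run:
```python
from h import *
st()
```

```text
t 11.25 p [0.4989 0.0809 0.1114] r [-179.79   -0.18   34.52] F [0.95 3.48 3.34] M [ 0.8  -0.2  -0.22] w 0.0139 q [0.135 0.266 1.826 0.005 1.048 1.1  ]
```

>>> {"fn": "step_arm", "kwargs": {"hand": [0.0,0.0,0.0], "delta_pos": [[0.0005,0.0012,-0.0012],[0.0005,0.0012,-0.0015],[0.0005,0.0012,-0.0015]], "angular": [[-0.2,0.2,-1],[-0.2,0.2,-1],[-0.2,0.2,-1]]}}

```text
time: 11.5
eef_pos: [0.499, 0.082, 0.1095]
ee_rot: [-3.139, 0.003, 0.585]
contact_force: [0.7, 0.9, 0.3]
width: 0.0138
```

Run:
```python
from h import *
st()
```

```text
t 11.5 p [0.499  0.082  0.1095] r [-1.7984e+02  1.7000e-01  3.3530e+01] F [0.68 0.87 0.32] M [ 0.27 -0.05 -0.1 ] w 0.0138 q [1.390e-01 2.720e-01 1.824e+00 1.000e-03 1.050e+00 1.124e+00]
```

>>> {"fn": "step_arm", "kwargs": {"hand": [0.0,0.0,0.0], "delta_pos": [[0,0,-0.001],[0,0,-0.001],[0,0,-0.001]], "angular": [[-0.1,-0.1,-1],[-0.1,-0.1,-3],[-0.1,-0.1,-5]]}}

```text
time: 11.75
eef_pos: [0.4988, 0.0817, 0.1084]
ee_rot: [3.141, 0.003, 0.496]
contact_force: [0.2, 1.2, 1.3]
width: 0.0137
```

Run:
```python
from h import *
st()
```

```text
t 11.75 p [0.4988 0.0817 0.1084] r [179.99   0.18  28.44] F [0.22 1.16 1.33] M [0.13 0.06 0.06] w 0.0137 q [ 0.141  0.272  1.827 -0.002  1.046  1.216]
```

>>> {"fn": "step_arm", "kwargs": {"hand": [0.0,0.0,0.0], "delta_pos": [[0,0.0004,-0.0006],[0,0.0004,-0.0008],[0,0.0004,-0.001]], "angular": [[0,-0.1,-3],[0,-0.1,-6],[0,-0.1,-8]]}}

```text
time: 12.0
eef_pos: [0.4983, 0.0817, 0.1077]
ee_rot: [3.14, 0.002, 0.355]
contact_force: [-0.8, 0.8, 3.7]
width: 0.0139
```

Run:
```python
from h import *
st()
```

```text
t 12.0 p [0.4983 0.0817 0.1077] r [1.799e+02 1.400e-01 2.032e+01] F [-0.83  0.75  3.7 ] M [0.19 0.21 0.17] w 0.0139 q [ 0.141  0.271  1.83  -0.003  1.043  1.359]
```

>>> {"fn": "step_arm", "kwargs": {"hand": [0.0,0.0,0.0], "delta_pos": [[0,0.0002,-0.0006],[0,0.0002,-0.0008],[0,0.0002,-0.001]], "angular": [[0,-0.1,-3],[0,-0.1,-6],[0,-0.1,-8]]}}

```text
time: 12.25
eef_pos: [0.4978, 0.0815, 0.1071]
ee_rot: [3.139, 0.002, 0.213]
contact_force: [-0.8, 1.5, 4.5]
width: 0.0138
```

Run:
```python
from h import *
st()
```

```text
t 12.25 p [0.4978 0.0815 0.1071] r [1.7983e+02 9.0000e-02 1.2200e+01] F [-0.82  1.55  4.52] M [0.25 0.31 0.06] w 0.0138 q [ 0.142  0.271  1.832 -0.004  1.04   1.501]
```

>>> {"fn": "step_arm", "kwargs": {"hand": [0.0,0.0,0.0], "delta_pos": [[0.0003,0.0002,-0.0004],[0.0003,0.0002,-0.0006],[0.0003,0.0002,-0.0008]], "angular": [[0.2,-0.1,-3],[0.2,-0.1,-6],[0.2,-0.1,-8]]}}

```text
time: 12.5
eef_pos: [0.4978, 0.0816, 0.1066]
ee_rot: [3.142, -0.0, 0.071]
contact_force: [-0.3, 1.9, 3.7]
width: 0.0141
```

Run:
```python
from h import *
st()
im=env.camera('side');cv2.imwrite('pics/m_sc.png',cv2.resize(im[130:250,200:310,::-1],None,fx=5,fy=5,interpolation=cv2.INTER_CUBIC))
```

```text
t 12.5 p [0.4978 0.0816 0.1066] r [ 1.80e+02 -3.00e-02  4.06e+00] F [-0.29  1.87  3.66] M [0.35 0.23 0.15] w 0.0141 q [ 0.14   0.27   1.834 -0.     1.037  1.64 ]
```

View pics/m_sc.png

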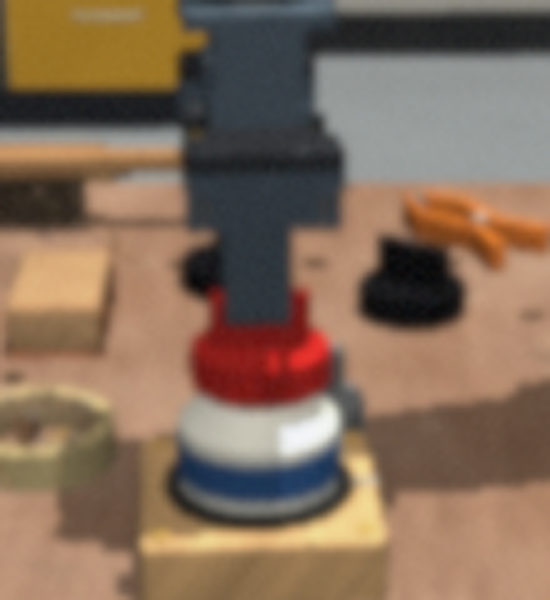

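>>> {"fn": "step_arm", "kwargs": {"hand": [0.0,0.0,0.0], "delta_pos": [[0.0003,0.0003,-0.0004],[0.0003,0.0003,-0.0008],[0.0003,0.0003,-0.001]], "angular": [[0,0,-3],[0,0,-6],[0,0,-8]]}}

```text
time: 12.8
eef_pos: [0.4979, 0.0818, 0.1058]
ee_rot: [3.141, -0.0, -0.071]
contact_force: [-0.0, 1.2, 4.5]
width: 0.0136
```

Run:
```python
from h import *
st()
```

```text
t 12.8 p [0.4979 0.0818 0.1058] r [ 1.7998e+02 -2.0000e-02 -4.0600e+00] F [-0.02  1.22  4.52] M [0.4  0.21 0.1 ] w 0.0136 q [ 1.400e-01  2.710e-01  1.835e+00 -1.000e-03  1.035e+00  1.782e+00]
```

>>> {"fn": "step_arm", "kwargs": {"hand": [0.0,0.0,0.0], "delta_pos": [[0.0003,0.0003,-0.0004],[0.0003,0.0003,-0.0008],[0.0003,0.0003,-0.001]], "angular": [[0,0,-3],[0,0,-6],[0,0,-8]]}}

```text
time: 13.05
eef_pos: [0.498, 0.082, 0.1051]
ee_rot: [3.141, -0.0, -0.212]
contact_force: [-0.0, 1.9, 3.4]
width: 0.0133
```

Run:
```python
from h import *
st()
```

```text
t 13.05 p [0.498  0.082  0.1051] r [ 1.7995e+02 -2.0000e-02 -1.2140e+01] F [-0.04  1.94  3.45] M [0.36 0.16 0.08] w 0.0133 q [ 1.410e-01  2.720e-01  1.836e+00 -1.000e-03  1.033e+00  1.924e+00]
```

>>> {"fn": "step_arm", "kwargs": {"hand": [0.0,0.0,0.0], "delta_pos": [[0.0003,0.0003,-0.0004],[0.0003,0.0003,-0.0007],[0.0003,0.0003,-0.0007]], "angular": [[0,0,-2.5],[0,0,-5],[0,0,-5]]}}

```text
time: 13.3
eef_pos: [0.4982, 0.0821, 0.1045]
ee_rot: [3.14, -0.0, -0.299]
contact_force: [0.1, 1.1, 5.2]
width: 0.0142
```

Run:
```python
from h import *
st()
```

```text
t 13.3 p [0.4982 0.0821 0.1045] r [ 1.7992e+02 -3.0000e-02 -1.7150e+01] F [0.12 1.11 5.19] M [0.28 0.2  0.01] w 0.0142 q [ 1.420e-01  2.730e-01  1.836e+00 -2.000e-03  1.033e+00  2.012e+00]
```

>>> {"fn": "step_arm", "kwargs": {"hand": [0.0,0.0,0.0], "delta_pos": [[0.0003,0.0003,-0.0004],[0.0003,0.0003,-0.0006],[0.0003,0.0003,-0.0006]], "angular": [[0,0,-2.5],[0,0,-5],[0,0,-5]]}}

```text
time: 13.55
eef_pos: [0.4984, 0.0819, 0.1042]
ee_rot: [3.139, -0.001, -0.386]
contact_force: [-0.4, 0.8, 5.8]
width: 0.0135
```

Run:
```python
from h import *
st()
```

```text
t 13.55 p [0.4984 0.0819 0.1042] r [ 1.7987e+02 -5.0000e-02 -2.2090e+01] F [-0.4  0.8  5.8] M [0.08 0.23 0.05] w 0.0135 q [ 0.142  0.274  1.836 -0.003  1.032  2.1  ]
```

>>> {"fn": "step_arm", "kwargs": {"hand": [0.0,0.0,0.0], "delta_pos": [[0.0002,0.0003,-0.0003],[0.0002,0.0003,-0.0003],[0.0002,0.0003,-0.0003]], "angular": [[0.1,0,-2.5],[0.1,0,-5],[0.1,0,-5]]}}

```text
time: 13.8
eef_pos: [0.4986, 0.0818, 0.1042]
ee_rot: [3.14, -0.001, -0.472]
contact_force: [1.1, -0.5, 4.7]
width: 0.0134
```

Run:
```python
from h import *
st()
```

```text
t 13.8 p [0.4986 0.0818 0.1042] r [ 1.7992e+02 -4.0000e-02 -2.7020e+01] F [ 1.12 -0.49  4.69] M [0.05 0.17 0.02] w 0.0134 q [ 1.410e-01  2.740e-01  1.836e+00 -2.000e-03  1.032e+00  2.184e+00]
```

>>> {"fn": "step_arm", "kwargs": {"hand": [0.0,0.0,0.0], "delta_pos": [[0.0002,0.0003,-0.0003],[0.0002,0.0003,-0.0003],[0.0002,0.0003,-0.0003]], "angular": [[0.1,0,-2.5],[0.1,0,-4],[0.1,0,-4]]}}

```text
time: 14.05
eef_pos: [0.4988, 0.0816, 0.1041]
ee_rot: [3.141, -0.0, -0.54]
contact_force: [-0.7, 0.4, 4.9]
width: 0.014
```

Run:
```python
from h import *
st()
```

```text
t 14.05 p [0.4988 0.0816 0.1041] r [ 1.7996e+02 -3.0000e-02 -3.0920e+01] F [-0.69  0.43  4.86] M [-0.03  0.18  0.12] w 0.014 q [ 1.400e-01  2.740e-01  1.835e+00 -1.000e-03  1.032e+00  2.251e+00]
```

>>> {"fn": "step_arm", "kwargs": {"hand": [0.0,0.0,0.0], "delta_pos": [[0,0.0003,-0.0003],[0,0.0003,-0.0003],[0,0.0003,-0.0003]], "angular": [[0,0,-2.5],[0,0,-4],[0,0,-4]]}}

```text
time: 14.3
eef_pos: [0.4989, 0.0814, 0.1042]
ee_rot: [3.14, -0.001, -0.608]
contact_force: [-1.0, 0.1, 5.7]
width: 0.0141
```

Run:
```python
from h import *
st()
```

```text
t 14.3 p [0.4989 0.0814 0.1042] r [ 1.7993e+02 -8.0000e-02 -3.4820e+01] F [-0.99  0.15  5.66] M [0.06 0.25 0.13] w 0.0141 q [ 1.400e-01  2.740e-01  1.835e+00 -2.000e-03  1.032e+00  2.320e+00]
```

>>> {"fn": "step_arm", "kwargs": {"hand": [0.0,0.0,0.0], "delta_pos": [[0,0.0002,-0.0003],[0,0.0002,-0.0003],[0,0.0002,-0.0003]], "angular": [[0,0,-2],[0,0,-3],[0,0,-3]]}}

```text
time: 14.55
eef_pos: [0.499, 0.0812, 0.1042]
ee_rot: [3.14, -0.002, -0.658]
contact_force: [0.1, 0.7, 5.1]
width: 0.0136
```

Run:
```python
from h import *
st()
```

```text
t 14.55 p [0.499  0.0812 0.1042] r [ 1.799e+02 -1.300e-01 -3.768e+01] F [0.11 0.67 5.09] M [0.1  0.18 0.2 ] w 0.0136 q [ 0.141  0.274  1.835 -0.003  1.031  2.371]
```

>>> {"fn": "step_arm", "kwargs": {"hand": [0.0,0.0,0.0], "delta_pos": [[0,0.0003,-0.0002],[0,0.0003,-0.0002],[0,0.0003,-0.0002]], "angular": [[0,0,-2],[0,0,-3],[0,0,-3]]}}

```text
time: 14.8
eef_pos: [0.499, 0.0809, 0.1042]
ee_rot: [3.139, -0.003, -0.708]
contact_force: [-0.5, -1.4, 5.4]
width: 0.0138
```

Run:
```python
from h import *
st()
```

```text
t 14.8 p [0.499  0.0809 0.1042] r [179.86  -0.19 -40.57] F [-0.53 -1.39  5.39] M [-0.09  0.12  0.28] w 0.0138 q [ 0.141  0.274  1.835 -0.005  1.032  2.422]
```

>>> {"fn": "step_arm", "kwargs": {"hand": [0.0,0.0,0.0], "delta_pos": [[0,0.0003,-0.0002],[0,0.0003,-0.0002],[0,0.0003,-0.0002]], "angular": [[0,0,-2],[0,0,-3],[0,0,-3]]}}

```text
time: 15.05
eef_pos: [0.499, 0.0808, 0.1041]
ee_rot: [3.138, -0.004, -0.758]
contact_force: [-0.0, -1.5, 5.5]
width: 0.014
```

Run:
```python
from h import *
st()
im=env.camera('side');cv2.imwrite('pics/n_sc.png',cv2.resize(im[130:250,200:310,::-1],None,fx=5,fy=5,interpolation=cv2.INTER_CUBIC))
```

```text
t 15.05 p [0.499  0.0808 0.1041] r [179.82  -0.24 -43.44] F [-0.03 -1.49  5.52] M [-0.02  0.22  0.41] w 0.014 q [ 0.141  0.275  1.835 -0.006  1.032  2.474]
```

View pics/n_sc.png

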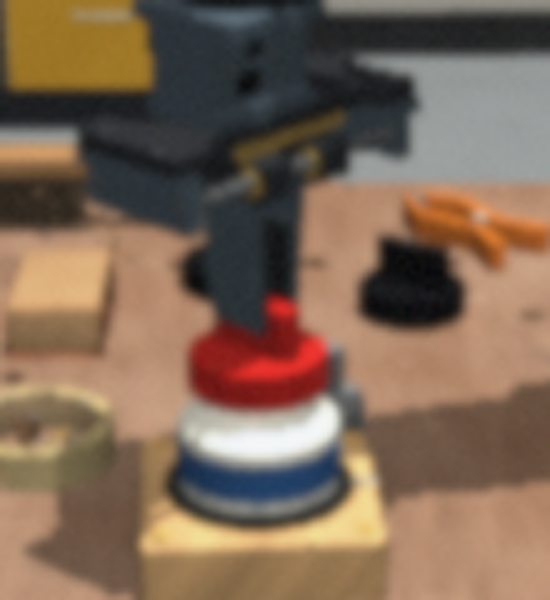

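>>> {"fn": "step_arm", "kwargs": {"hand": [0.0,0.0,0.0], "delta_pos": [[0,0.0003,-0.0002],[0,0.0003,-0.0002],[0,0.0003,-0.0002]], "angular": [[0.1,0.1,-1],[0.1,0.1,-1.5],[0.1,0.1,-1.5]]}}

```text
time: 15.35
eef_pos: [0.499, 0.0807, 0.104]
ee_rot: [3.138, -0.002, -0.781]
contact_force: [-1.3, -0.8, 4.8]
width: 0.014
```

Run:
```python
from h import *
st()
env.camera('top'); st(); env.camera('top'); st()
```

```text
t 15.35 p [0.499  0.0807 0.104 ] r [ 1.7978e+02 -1.3000e-01 -4.4740e+01] F [-1.26 -0.84  4.77] M [0.06 0.29 0.51] w 0.014 q [ 0.141  0.275  1.834 -0.005  1.034  2.495]
t 15.4 p [0.499  0.0807 0.1041] r [ 1.7978e+02 -1.3000e-01 -4.4730e+01] F [ 0.31 -0.53  5.17] M [0.05 0.19 0.51] w 0.0135 q [ 0.141  0.275  1.834 -0.005  1.034  2.495]
t 15.45 p [0.499  0.0807 0.1041] r [ 1.7978e+02 -1.4000e-01 -4.4730e+01] F [-0.7  -1.15  4.99] M [0.   0.19 0.54] w 0.0136 q [ 0.141  0.275  1.834 -0.005  1.034  2.495]
```

>>> {"fn": "step_arm", "kwargs": {"hand": [0.04,0.04,0.04,0.04,0.04,0.04], "delta_pos": [[0,0.0003,0],[0,0.0003,0],[0,0.0003,0],[0,0.0003,0],[0,0.0003,0],[0,0.0003,0.001]], "angular": [[0,0,0],[0,0,0],[0,0,0],[0,0,0],[0,0,0],[0,0,0]]}}

```text
time: 15.95
eef_pos: [0.4986, 0.0809, 0.1046]
ee_rot: [3.137, -0.002, -0.781]
contact_force: [0.5, -1.0, -1.2]
width: 0.0397
```

Run:
```python
from h import *
st()
```

```text
t 15.95 p [0.4986 0.0809 0.1046] r [ 1.7973e+02 -1.0000e-01 -4.4730e+01] F [ 0.46 -0.98 -1.19] M [0.04 0.14 0.01] w 0.0397 q [ 0.141  0.275  1.833 -0.005  1.036  2.495]
```

>>> {"fn": "step_arm", "kwargs": {"hand": [0.04,0.04,0.04,0.04,0.04,0.04,0.04,0.04], "delta_pos": [[0,0,0.005],[0,0,0.015],[0,0,0.03],[0,0,0.05],[0,0,0.08],[0,0,0.11],[0,0,0.13],[0,-0.02,0.14]], "angular": [[0,0,0],[0,0,0],[0,0,0],[0,0,0],[0,0,0],[0,0,0],[0,0,0],[0,0,0]]}}

```text
time: 16.62
eef_pos: [0.5003, 0.0631, 0.2491]
ee_rot: [-3.139, -0.005, -0.778]
contact_force: [1.3, -0.3, 0.3]
width: 0.0399
```

>>> {"fn": "step_arm", "kwargs": {"hand": [0.04,0.04,0.04,0.04,0.04,0.04,0.04,0.04], "delta_pos": [[-0.005,-0.03,0],[-0.01,-0.06,0],[-0.02,-0.09,0],[-0.03,-0.12,0],[-0.04,-0.15,0],[-0.05,-0.18,0],[-0.06,-0.2,0],[-0.06,-0.2,0]], "angular": [[0,0,5],[0,0,10],[0,0,15],[0,0,20],[0,0,25],[0,0,30],[0,0,30],[0,0,30]]}}

```text
time: 17.28
eef_pos: [0.4389, -0.14, 0.2502]
ee_rot: [-3.141, -0.006, -0.258]
contact_force: [0.3, 0.1, 0.7]
width: 0.0402
```

Run:
```python
from h import *
st()
im=env.camera('side');cv2.imwrite('pics/o_side.png',im[:,:,::-1]);cv2.imwrite('pics/o_sc.png',cv2.resize(im[150:250,200:310,::-1],None,fx=5,fy=5,interpolation=cv2.INTER_CUBIC))
im=env.camera('top');cv2.imwrite('pics/o_top.png',im[:,:,::-1])
for n in('side','top'):print([((np.array(r['position'])*[512,384]).round(1),round(r['conf'],2)) for r in env.tip_of(n,'lid_grip')])
for n in('side','top'):print(n,proj(n,[[.4985,.081,.140],[.4985,.081,.143]]))
```

```text
t 17.28 p [ 0.4389 -0.14    0.2502] r [-179.99   -0.34  -14.8 ] F [0.32 0.11 0.68] M [-0.04  0.14 -0.06] w 0.0402 q [-3.340e-01  9.300e-02  1.682e+00  1.000e-03  1.361e+00  1.495e+00]
[(array([250.2, 193.7]), 0.87), (array([282.7, 180. ]), 0.76), (array([257.6, 202.6]), 0.4)]
[(array([341.2, 189.3]), 0.79), (array([210. , 195.8]), 0.61), (array([258.9, 202.4]), 0.46), (array([321.4, 228.7]), 0.44), (array([316.7, 150.3]), 0.24)]
side [[251.33817759 193.28502686]
 [251.3266278  192.24335218]]
top [[209.23231022 190.10507597]
 [209.14311229 190.0196203 ]]
```

View pics/o_sc.png

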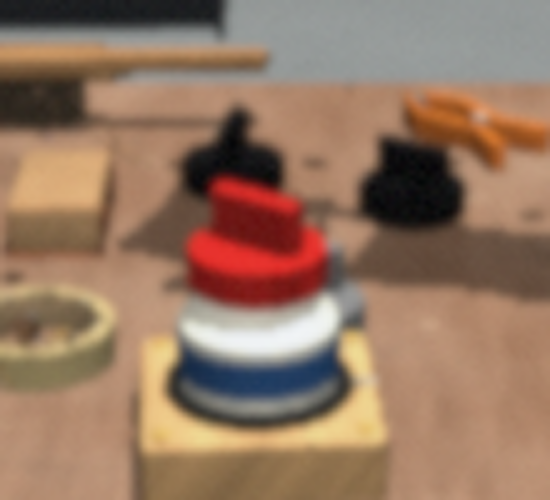

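View pics/o_top.png

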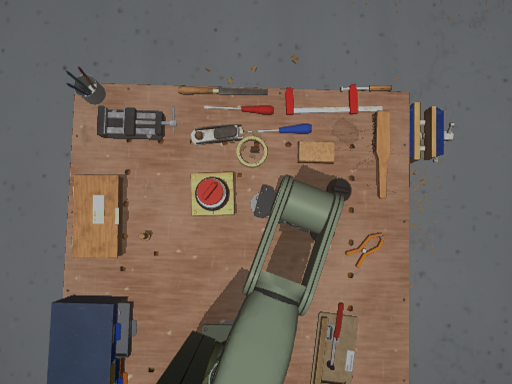

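The lid sits square and low at the home height: the detected side row is 193.7, against 193.3 predicted. The other things in view are where they were, and the arm is clear.

Run:
```python
from rig import env
print(env.sign_off())
```

```text
the job is handed in; nothing more can be done
None
```

The red lid is screwed home and snug on the pot, released, and the job is handed in at about 17.5 s of the 56 s allowed.

- **What I did:** I set the lid on the threads with about 2 mm of press. I turned it backward about 0.4 rad until it fell some 7 mm into the thread starts. I then screwed it forward about 1.35 rad, until the reaction torque rose to about 0.52 N m, let go, and moved the arm clear.
- **Last checks:**
  - The final height matched the ceiling resting on the rim: reported z plus press gave about 0.106 m, against 0.1064 expected. In the side picture the lid grip was at row 193.7, against 193.3 predicted.
  - The lid looks square and the bystanders show no sign of having moved.
  - Contact forces stayed around 6 N or below in the readings I took.
- **Disagreements and failures:**
  - My first grasp closed on nothing. The real fingertips end about 30 mm short of the stated TCP, so I went in lower and gripped again.
  - The cameras differed by 2 to 3 mm in x, and about 2 mm of sideways correction was needed by feel during the drop.
  - The forward turn of about 1.35 rad, less the roughly 0.13 rad the pot twisted, is about 1.2 rad net. That is inside the stated 0.9 to 1.3 rad.
  - The pot's twist and press were not measured directly, only inferred from the wrist force and torque.

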